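# Slide the fixture plate out to the overhang mark and hold it

### The job

Using its black grip, first slide the aluminium fixture plate square into the lane between the two yellow lines on the blue rest while it still lies safely on the rest. Then slide it out along the lane, past the front edge beside the graduated bar, until its front end is level with the red pointer; it would tip over there, so keep hold of it and finish while still holding it flat down on the rest. Slide it, do not lift it off, and do not knock the pointer, the beaker or the vial.

Things in the scene. Friction and masses are not known exactly. Their poses are not given: they have to be found in the camera images.
- rest: Blue slab on a dark base, fixed: 160 mm (its x) by 220 mm (its y), top 60 mm above the worktop. Origin: centre of its underside; z up. Two yellow lines, 4 mm wide, along y at x = -40 and +40 mm bound the plate's lane (middle x = 0). The outward (front) edge is at y = +110 mm, where the graduated aluminium bar sticks out; the bar, 12 mm wide, top at 54 mm, runs along y at x = -87 mm to y = +305 mm.
- plate: Loose aluminium fixture plate, 70 mm (its x) by 240 mm (its y) by 10 mm thick, about 0.3 to 0.65 kg, lying on the rest. Origin: centre of its underside; z up, +y towards its plain front end. A thin black line runs along its middle; small dark holes. It balances about 8 mm to the grip side of its origin, so it tips over the edge when more than about 128 mm hangs out, unless held.
- plate_front (a point): Middle of the plate's front end face: in the plate's frame x = 0, y = +120 mm, z = 5 mm.
- plate_grip (a point): Centre of the upright black grip fixed across the plate's rear end: 56 mm along the plate's x, 14 mm thick along the plate's y, standing from 10 to 50 mm above the plate's underside. This point is at y = -105 mm, z = 30 mm in the plate's frame. Pinch it over its 14 mm from above: the 14 mm runs along the plate's y. Clear space round it.
- cursor_tip (a point): Inner tip of the red pointer blade (3 mm thick) on the black cursor that sits on the graduated bar. It points along the rest's +x at the plate's side edge, at x = -55 mm in the rest's frame, 66 mm above the worktop, 142 to 178 mm out from the rest's front edge. Axes as the rest's. This is the mark for the plate's front end.
- beaker: Loose beaker, 72 mm wide, 90 mm high, behind the rest on the right. Origin: centre of its underside.
- vial: Loose capped vial, 23 mm wide, 51 mm high, at the right near edge of the worktop. Origin: centre of its underside.
There are look-alikes about, which are no part of the job. Of the things that look like the plate, the larger one is meant.

How it is judged:
By the outcome, as a careful person would: the job done as asked, in the order asked, and still so for the second after the job is handed in, while the arm keeps its last pose, push and grip.
It also fails if it takes over 48 s, if anything falls off the work surface, if the arm or the gripper's body presses on something with over 40 N, if the wrist force passes 120 N, or if a joint passes its speed limit or range.

### The arm

A 7-joint arm with a two-finger parallel gripper is mounted at the origin on a cart in front of the work surface, level with it; the furniture and walls round the work are solid. World frame = base frame: x ahead of the robot, y to its left, z up, the work surface at z = 0. Lengths are in m, angles in rad, forces in N, time in s.
With the tool pointing down it reaches from about 0.425 to 0.875 m from the base axis. Payload 4.7 kg.
Tool frame: the origin (TCP) lies midway between the tips of the shut fingers; the grasp point (between the pads) lies arm.hold_point_z behind it (arm.hold_point_z is the distance from the TCP to the grasp point, in m); z points along the fingers, y is the direction in which the jaws open and shut (so a half turn about z gives the same grasp; the last joint's range is limited). The gripper opens to 87 mm and grips with 3 to 60 N. Pads are 19 mm wide; open, the fingers measure 117 mm over their backs; the gripper's body (75 mm by 190 mm) begins 51 mm behind the grasp point.
Start: joints at [1.128, 0.321, -0.07, 1.45, 0.023, 1.371, -0.057], TCP at [0.287, -0.583, 0.223] pointing down, gripper open.
Joint ranges: [-2.86, 2.86], [-0.3, 2.09], [-1.38, 1.24], [0.06, 2.45], [-1.56, 4.7], [0.09, 2.05], [-2.69, 2.69]. Speed limits (rad/s): [2.57, 2.57, 3.14, 3.14, 3.14, 3.14, 3.14].

### API

Orientations are given as [roll, pitch, yaw] about the fixed x, y, z axes, in that order (R = Rz(yaw) Ry(pitch) Rx(roll)).
In Python, from workcell import arm, effector, planner, eyes, job, outline_of, telemetry gives the robot as it stands. The module is installed in compiled form; this text tells all that it offers. Calls block until the motion is done:
- arm.move_pose(position, orientation): joint-space move of the TCP to a pose.
- arm.line_to(position, feed=0.15, ori=None, threshold=None): straight line of the TCP; ori=None keeps the orientation; feed is the mean speed in m/s. With threshold (N) it stops when the force on the tool has changed by that much, and returns True; else False.
- arm.movej(angles): joint-space move.
- effector.gripper_to(opening, newtons=None): finger opening in m; newtons is the grip in N (None keeps the last); returns when the fingers have stopped.
- arm.sleep(seconds).
- planner.ik(position, orientation): joint angles nearest the present ones, or None.
- eyes.grab_frame(name): name is "scene" or "top"; returns (picture, depth): 400x640x3 uint8, blue, green, red; 400x640 float32, m along the optical axis (not along the pixel's ray), 0 where there is no reading.
- eyes.camera_model(name): a dict with "mtx" (3x3 intrinsics, pixels), "D" ([k1, k2, p1, p2, k3] as OpenCV has them; the pictures are not rectified), "R" (3x3) and "t" (3): a world point X has camera coordinates R X + t. Camera axes: x right, y down, z forward; pixel columns grow to the right and rows downward; lengths in m; the calibration is good to about 2 mm. A picture is of the moment at which its call begins. camera_model takes no time and is no camera call.
A pose or a line that the arm cannot do raises arm.IKError and nothing moves.
- job.hand_in(): hands the job in, once; it reports no verdict.
Trained networks look in the newest picture that a camera, given by its name, has taken for a name from the list of things; names that differ only in an ending like _2 or _b are one class to them, and where a whole thing is asked for, a point or a joint stands for the part that bears it (a point fixed in the world has none). Each returns a list of dicts, best first, with "conf" (0 to 1); they miss things now and then, are a little off and sometimes report something else, mostly with a low value. They report only what shows in the picture. A call takes as long as a camera call. They do not tell look-alikes from the thing itself.
- outline_of(camera, query): "mask" (400x640 bool, what is visible of it) and "point" ([column, row] in pixels, amid what is visible of it).
Readings, each from a call of its own:
- telemetry.current_time(): time.
- telemetry.current_joint_positions(): joint angles.
- telemetry.current_qvel(): joint speeds.
- telemetry.current_joint_torque(): joint torques, N m.
- telemetry.current_tcp_pos(): TCP position.
- telemetry.current_orientation(): TCP orientation.
- telemetry.current_ft_force(): force on the tool from outside, world axes, zero at the start.
- telemetry.current_moment(): the same for the moment, N m.
- telemetry.current_opening(): finger opening in m.
Only numpy, scipy, OpenCV 4.12 (cv2) and the standard library are available. Lean on these libraries where they do the work, as an engineer would, in place of code of your own. Each camera call takes 0.05 s, during which the arm holds its last target.

## Working session

There is one attempt and no reset: what is moved stays moved. The work goes in short steps, each a Python script; the robot and the scene stay as the last script left them, time stands still between calls to the robot, and variables do not carry over. Pictures are saved under pics/ and viewed, and the job is handed in when it is done.

```bash
mkdir -p pics
python3 - <<'E'
from workcell import arm, effector, planner, eyes, job, outline_of, telemetry
import cv2,numpy as np
for n in ("scene","top"):
    p,d=eyes.grab_frame(n); cv2.imwrite(f"pics/{n}0.png",p); np.save(f"{n}0.npy",d)
    m=eyes.camera_model(n); print(n,m)
print(telemetry.current_time(),arm.hold_point_z,telemetry.current_tcp_pos(),telemetry.current_orientation(),telemetry.current_opening())
E
```

```text
scene {'mtx': array([[498.65746689,   0.        , 326.38829121],
       [  0.        , 498.65746689, 195.93375462],
       [  0.        ,   0.        ,   1.        ]]), 'D': array([-0.05763865,  0.        ,  0.        ,  0.        ,  0.        ]), 'R': array([[-0.68202102, -0.73108455, -0.01904462],
       [-0.54732068,  0.52751538, -0.64974426],
       [ 0.48506432, -0.43271573, -0.75991427]]), 't': array([0.34397926, 0.38932881, 1.09716476])}
top {'mtx': array([[387.8372717 ,   0.        , 318.51258989],
       [  0.        , 387.8372717 , 199.60836253],
       [  0.        ,   0.        ,   1.        ]]), 'D': array([-0.09210007,  0.        ,  0.        ,  0.        ,  0.        ]), 'R': array([[-0.00867544, -0.99993686, -0.00714275],
       [-0.99008532,  0.00959102, -0.14013948],
       [ 0.14019913,  0.00585616, -0.99010601]]), 't': array([-0.0374433 ,  0.55132288,  1.08269793])}
0.1 0.0187 [ 0.28643709 -0.58294805  0.22158458] [-3.13991695e+00  8.12074073e-05  4.56775240e-01] 0.08704632784121547
```

View pics/scene0.png

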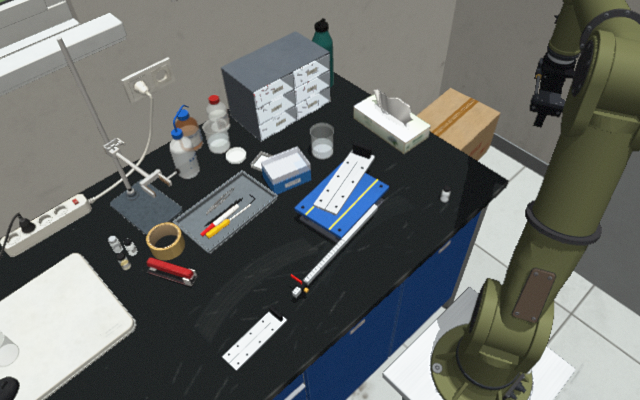

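View pics/top0.png

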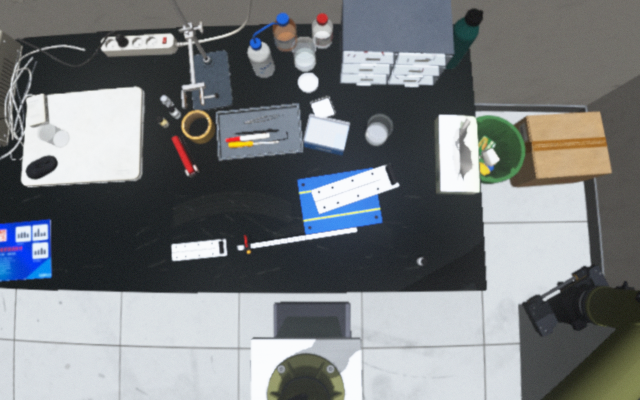

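Run:
```python
import cv2
t=cv2.imread("pics/top0.png");s=cv2.imread("pics/scene0.png")
cv2.imwrite("pics/top0c.png",cv2.resize(t[150:270,230:430],None,fx=4,fy=4,interpolation=cv2.INTER_CUBIC))
cv2.imwrite("pics/scene0c.png",cv2.resize(s[135:305,280:400],None,fx=3.5,fy=3.5,interpolation=cv2.INTER_CUBIC))
```

```text
(no output)
```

View pics/top0c.png

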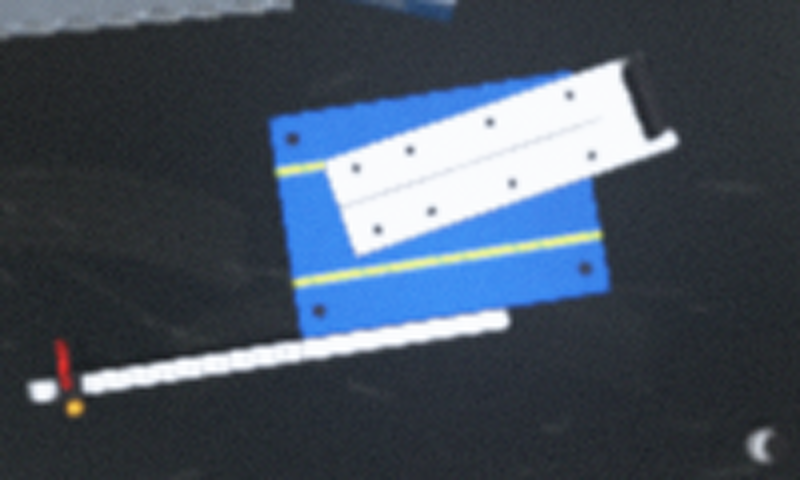

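View pics/scene0c.png

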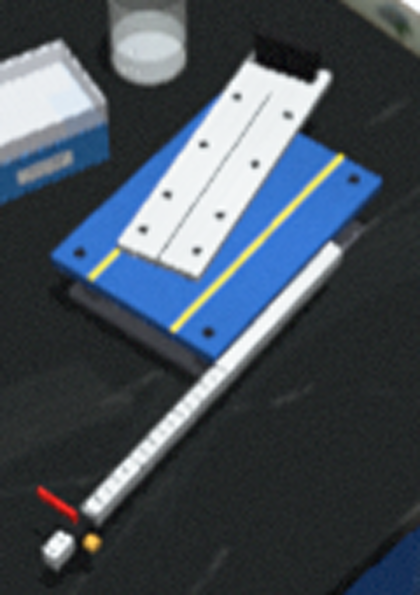

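```bash
cat > h.py <<'E'
from workcell import arm, effector, planner, eyes, job, outline_of, telemetry
import cv2,numpy as np
def bp(cam,uv,z):
    m=eyes.camera_model(cam); uv=np.asarray(uv,float).reshape(-1,1,2)
    n=cv2.undistortPoints(uv,m["mtx"],m["D"]).reshape(-1,2)
    r=np.c_[n,np.ones(len(n))]@m["R"]; c=-m["R"].T@m["t"]
    return (c+r*((z-c[2])/r[:,2])[:,None])[:,:2]
def proj(cam,X):
    m=eyes.camera_model(cam)
    return cv2.projectPoints(np.asarray(X,float).reshape(-1,1,3),cv2.Rodrigues(m["R"])[0],m["t"],m["mtx"],m["D"])[0].reshape(-1,2)
def hsv(p): return cv2.cvtColor(p,cv2.COLOR_BGR2HSV)
def yellow(p):
    h=hsv(p); return (h[...,0]>20)&(h[...,0]<40)&(h[...,1]>80)&(h[...,2]>120)
def red(p):
    h=hsv(p); return ((h[...,0]<8)|(h[...,0]>172))&(h[...,1]>130)&(h[...,2]>90)
def blue(p):
    h=hsv(p); return (h[...,0]>100)&(h[...,0]<120)&(h[...,1]>140)&(h[...,2]>110)
def pix(m): 
    v,u=np.nonzero(m); return np.c_[u,v].astype(float)
E
python3 - <<'E'
from h import *
res={}
for n in ("scene","top"):
    for q in ("rest","plate","plate_grip","cursor_tip","beaker","vial"):
        o=outline_of(n,q)
        for i,k in enumerate(o):
            v=pix(k["mask"]); print(n,q,round(k["conf"],2),k["point"],len(v),v.min(0),v.max(0)); np.save(f"m_{n}_{q}_{i}.npy",k["mask"])
E
```

```text
scene rest 0.57 [340.1, 216.0] 3879 [292. 164.] [388. 295.]
scene plate 0.88 [346.9, 179.0] 1793 [316. 142.] [373. 213.]
scene plate 0.66 [254.1, 335.7] 1388 [224. 307.] [285. 369.]
scene plate_grip 0.89 [346.1, 176.1] 1814 [314. 142.] [373. 213.]
scene plate_grip 0.7 [252.3, 336.3] 1484 [224. 307.] [284. 369.]
scene cursor_tip 0.68 [299.6, 283.9] 106 [296. 279.] [307. 291.]
scene beaker 0.67 [319.5, 138.2] 715 [310. 124.] [333. 158.]
scene vial 0.57 [448.1, 194.8] 119 [441. 185.] [450. 201.]
top rest 0.82 [330.1, 213.0] 3269 [238. 169.] [381. 252.]
top plate 0.9 [354.8, 187.5] 2037 [312. 164.] [398. 212.]
top plate 0.6 [198.6, 251.7] 925 [170. 240.] [226. 260.]
top plate_grip 0.65 [352.9, 186.1] 2106 [311. 164.] [398. 212.]
top plate_grip 0.61 [201.6, 246.0] 836 [172. 240.] [226. 259.]
top cursor_tip 0.48 [246.3, 250.1] 78 [243. 236.] [250. 253.]
top beaker 0.62 [376.9, 128.2] 631 [365. 115.] [392. 144.]
top vial 0.44 [420.2, 262.2] 73 [416. 258.] [427. 265.]
```

```bash
cat > fit.py <<'E'
from h import *
from scipy.optimize import least_squares
SS=8
def loc(P,q):
    c,s=np.cos(q[2]),np.sin(q[2]); d=P-q[:2]; return np.c_[d[:,0]*c+d[:,1]*s,-d[:,0]*s+d[:,1]*c]
def world(L,q,z):
    c,s=np.cos(q[2]),np.sin(q[2]); L=np.asarray(L,float); return np.c_[q[0]+L[:,0]*c-L[:,1]*s,q[1]+L[:,0]*s+L[:,1]*c,np.full(len(L),z)]
def fit_lines(im,cam,q0):
    """yellow line pixels -> rest x offset & yaw; blue ends along y -> y"""
    q=np.array(q0,float)
    Y=bp(cam,pix(yellow(im)),.06); 
    for it in range(4):
        l=loc(Y,q); k=(abs(abs(l[:,0])-.04)<(.02 if it<1 else .006))&(abs(l[:,1])<.12); Yk=Y[k]
        def f(a):
            l=loc(Yk,[a[0],q[1],a[1]]); return np.abs(l[:,0])-.04
        r=least_squares(lambda a:[*f(a)],[q[0],q[2]],loss="soft_l1",f_scale=.002); q[0],q[2]=r.x
        # edges front/back: blue or yellow extents, profile along strips
        B=(blue(im)|yellow(im)).astype(np.float32)
        es=[]
        for s in (1,-1):
            for x in np.linspace(-.07,.07,29):
                ys=np.arange(.085,.135,.0005)*s
                W=world(np.c_[np.full(len(ys),x),ys],q,.06); uv=proj(cam,W).astype(np.float32)
                v=cv2.remap(B,uv[:,0].reshape(1,-1).copy(),uv[:,1].reshape(1,-1).copy(),cv2.INTER_LINEAR)[0]
                if v[:15].min()>.9 and v[-15:].max()<.1: es.append((s,x,ys[np.argmax(v<.5)]))
        es=np.array(es); 
        fr=np.median(es[es[:,0]>0][:,2]); bk=np.median(es[es[:,0]<0][:,2]) if (es[:,0]<0).any() else np.nan
        off=(fr+bk)/2 if np.isfinite(bk) and it>=0 else fr-.11
        q[:2]=world([[0,off]],q,0)[0,:2]
    return q,(fr,bk),int(k.sum()),np.abs(r.fun).mean()
def fit_plate(mask,cam,q0,grow=0):
    """soft fit of rectangle edges to a mask, top z=.07"""
    B=mask.astype(np.float32)
    q=np.array(q0,float)
    for it in range(6):
        pts=[]
        def scan(P0,D,half):
            t=np.arange(-half,half,.0005); L=P0+t[:,None]*D
            uv=proj(cam,world(L,q,.07)).astype(np.float32)
            v=cv2.remap(B,uv[:,0].reshape(1,-1).copy(),uv[:,1].reshape(1,-1).copy(),cv2.INTER_LINEAR)[0]
            if v[:6].min()>.8 and v[-6:].max()<.2: return t[np.argmax(v<.5)]
        for y in np.linspace(-.08,.11,25):
            for s in (1,-1):
                t=scan(np.array([.035*s,y]),np.array([s,0.]),.014)
                if t is not None: pts.append((s,0,.035*s,y,t))
        for x in np.linspace(-.03,.03,13):
            t=scan(np.array([x,.12]),np.array([0.,1]),.014)
            if t is not None: pts.append((0,1,x,.12,t))
        p=np.array(pts)
        # t = n.(dx,dy) + dyaw * n.(-y,x)
        A=np.c_[p[:,0],p[:,1],p[:,0]*-p[:,3]+p[:,1]*p[:,2]]
        r=least_squares(lambda a:A@a-p[:,4],[0,0,0],loss="soft_l1",f_scale=.001)
        q=np.r_[world([r.x[:2]],q,0)[0,:2],q[2]+r.x[2]]
    e={k:np.round(p[(p[:,0]==k[0])&(p[:,1]==k[1])][:,4].mean()*1e3,1) for k in((1,0),(-1,0),(0,1))}
    return q,e,len(p),np.abs(r.fun).mean()
def white(im):
    h=hsv(im); return (h[...,1]<60)&(h[...,2]>110)
E
python3 - <<'E'
from fit import *
# initial from top pixels
R0=bp("top",[[340,200]],.06)[0]; print(R0)
P0=bp("top",[[355,187.5]],.07)[0]
a=bp("top",[[232+66/4+0.,150+285/4],[230+600/4,150+235/4]],.06);print(a)
d=a[0]-a[1]
import glob
for cam in("top","scene"):
    im=cv2.imread(f"pics/{cam}0.png")
    yaw=np.arctan2(-d[0],d[1])
    q,e,n,r=fit_lines(im,cam,[*R0,yaw if 0 else .12]); print(cam,"rest",q,e,n,r)
    M=bp(cam,pix(np.load(f"m_{cam}_plate_0.npy")),.07)
    ax=np.linalg.svd(M-M.mean(0),full_matrices=0)[2][0]; ax*=np.sign(ax[1])
    q0=[*(M.mean(0)),np.arctan2(-ax[0],ax[1])]
    print(q0)
    print(cam,"plate",fit_plate(white(im),cam,q0))
    rm=red(im)
    c=np.load(f"m_{cam}_cursor_tip_0.npy").astype(np.uint8); rm&=cv2.dilate(c,np.ones((7,7)))>0
    Rw=bp(cam,pix(rm),.066); L=loc(Rw,q); i=np.argsort(L[:,0]); print(np.round(L[i]*1e3,1).tolist())
    for o in ("beaker","vial"):
        print(o,bp(cam,pix(np.load(f"m_{cam}_{o}_0.npy")),.045 if o=="beaker" else .03).mean(0))
E
```

```text
[ 0.5462268 -0.1035372]
[[ 0.48807569  0.1558012 ]
 [ 0.52012561 -0.2164033 ]]
top rest [ 0.54524887 -0.10118774  0.1467846 ] (np.float64(0.11200000000000003), np.float64(-0.11225000000000003)) 52 0.0004678561033062871
[np.float64(0.5792980082040297), np.float64(-0.14629336428906475), np.float64(0.32290944498007157)]
top plate (array([ 0.57887764, -0.14479964,  0.32569235]), {(1, 0): np.float64(0.9), (-1, 0): np.float64(1.0), (0, 1): np.float64(0.0)}, 62, np.float64(0.0009381254794295372))
[[-87.6, 274.9], [-87.2, 277.7], [-86.8, 280.5], [-84.9, 274.5], [-84.5, 277.3], [-84.0, 280.1], [-82.1, 274.2], [-81.7, 276.9], [-81.3, 279.7], [-79.4, 273.8], [-79.0, 276.6], [-78.5, 279.4], [-78.1, 282.1], [-76.6, 273.4], [-76.2, 276.2], [-75.8, 279.0], [-75.3, 281.8], [-73.9, 273.0], [-73.4, 275.8], [-73.0, 278.6], [-72.6, 281.4], [-71.1, 272.7], [-70.7, 275.5], [-70.2, 278.2], [-69.8, 281.0], [-67.9, 275.1], [-67.5, 277.9], [-67.1, 280.7], [-65.1, 274.7], [-64.7, 277.5], [-64.3, 280.3], [-62.4, 274.4], [-61.9, 277.1], [-61.5, 279.9], [-59.6, 274.0], [-59.2, 276.8], [-58.7, 279.6], [-56.4, 276.
[... 397 characters left out ...]
p.float64(0.9), (-1, 0): np.float64(1.3), (0, 1): np.float64(-0.1)}, 57, np.float64(0.0013296755270259157))
[[-90.5, 279.6], [-88.8, 277.5], [-87.0, 275.4], [-86.9, 278.9], [-85.3, 273.3], [-85.1, 276.8], [-83.4, 274.8], [-83.3, 278.3], [-81.6, 272.7], [-81.5, 276.2], [-79.7, 274.1], [-79.6, 277.7], [-78.0, 272.0], [-77.8, 275.6], [-76.1, 273.5], [-76.0, 277.0], [-74.3, 271.4], [-74.2, 274.9], [-74.1, 278.5], [-72.4, 272.8], [-72.3, 276.4], [-70.5, 274.3], [-70.4, 277.9], [-68.7, 272.2], [-68.6, 275.8], [-66.8, 273.7], [-66.7, 277.2], [-65.0, 271.6], [-64.9, 275.1], [-64.8, 278.7], [-63.1, 273.0], [-63.0, 276.6], [-61.2, 274.5]]
beaker [ 0.75827504 -0.21899347]
vial [ 0.37009573 -0.33495031]
```

Run:
```python
from fit import *
q=np.array([.5785,-.1427,.325]); g=world([[0,-.105]],q,0)[0]
o=[np.pi,0,.325]; print(g)
arm.move_pose([g[0],g[1],.17],o)
print(telemetry.current_time(),telemetry.current_tcp_pos(),telemetry.current_orientation())
for n in("top","scene"):
    p,d=eyes.grab_frame(n); cv2.imwrite(f"pics/{n}1.png",p)
    u=proj(n,[[g[0],g[1],.11]])[0].astype(int)
    cv2.imwrite(f"pics/{n}1c.png",cv2.resize(p[u[1]-60:u[1]+60,u[0]-75:u[0]+75],None,fx=4,fy=4))
print(telemetry.current_ft_force())
```

```text
[ 0.61202742 -0.24220333  0.        ]
2.4333 [ 0.61134204 -0.24425977  0.17009005] [3.14063172e+00 5.88490275e-04 3.22445978e-01]
[ 0.28791654 -0.09582229  0.51408973]
```

View pics/scene1c.png

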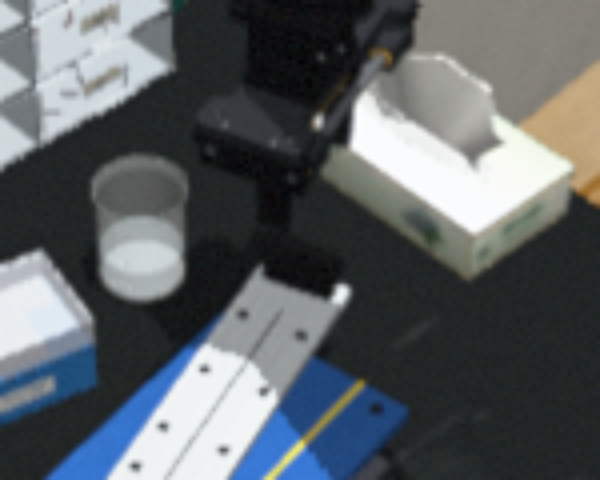

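View pics/top1c.png

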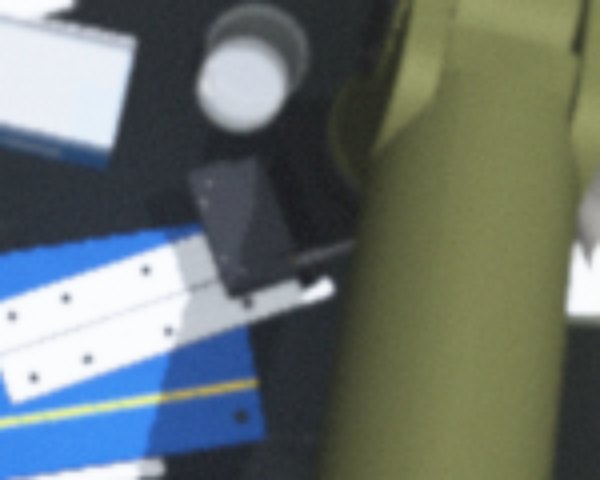

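Run:
```python
from fit import *
g=[0.612,-.2422]
print(telemetry.current_tcp_pos())
r=arm.line_to([*g,.077],feed=.08,threshold=8)
print(r,telemetry.current_time(),telemetry.current_tcp_pos(),telemetry.current_orientation(),telemetry.current_ft_force())
if not r:
    effector.gripper_to(.0,40)
    print(telemetry.current_opening(),telemetry.current_time(),telemetry.current_tcp_pos(),telemetry.current_orientation(),telemetry.current_ft_force(),telemetry.current_moment())
    for n in("top","scene"):
        p,d=eyes.grab_frame(n); cv2.imwrite(f"pics/{n}2.png",p)
        u=proj(n,[[g[0]-.03,g[1]+.1,.09]])[0].astype(int)
        cv2.imwrite(f"pics/{n}2c.png",cv2.resize(p[u[1]-60:u[1]+60,u[0]-75:u[0]+75],None,fx=4,fy=4))
```

```text
[ 0.61137529 -0.2441957   0.17013155]
False 3.85 [ 0.61252632 -0.24237983  0.0777792 ] [ 3.14071019e+00 -1.03639302e-03  3.24955008e-01] [-0.00487112  0.38875143  0.51440485]
0.013784205500973713 5.0167 [ 0.61205167 -0.24245298  0.07703305] [ 3.14122575e+00 -8.55128191e-05  3.24864640e-01] [-0.27917247 -2.00097265 -0.32516452] [-0.10227198 -0.07322064  0.01196195]
```

View pics/scene2c.png

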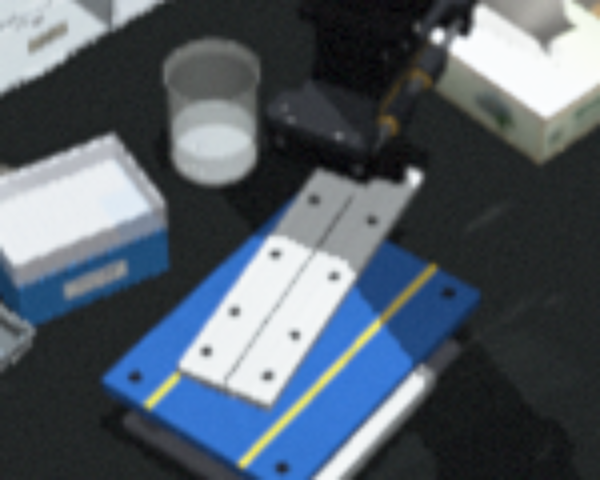

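View pics/top2c.png

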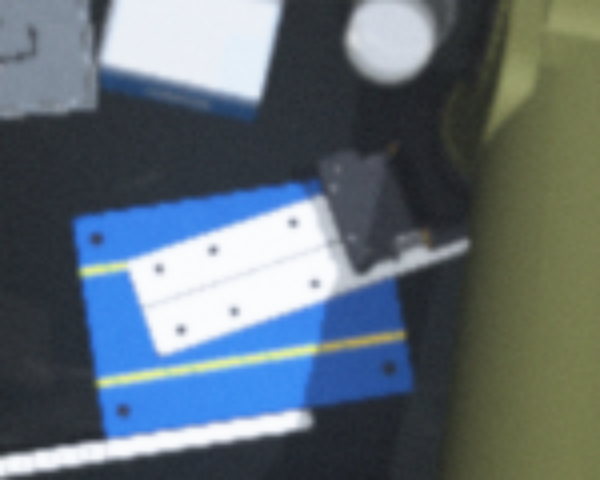

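Run:
```python
from fit import *
for z in (.0765,.0758,.075):
    arm.line_to([.61205,-.2424,z],feed=.05); arm.sleep(.15)
    f=telemetry.current_ft_force();print(z,telemetry.current_tcp_pos(),f); 
    if f[2]>7: break
print(telemetry.current_time())
```

```text
0.0765 [ 0.61205803 -0.2424978   0.07695876] [-1.78614766  0.63771332  5.00339556]
0.0758 [ 0.61207575 -0.24248902  0.07681916] [-2.42622983  0.57895442  8.40071073]
5.9167
```

Run:
```python
from fit import *
R=np.array([.5449,-.099,.149])
g=world([[0,-.135]],R,0)[0]; print(g)
r=arm.line_to([g[0],g[1],.0762],feed=.04,ori=[np.pi,0,.149]); arm.sleep(.2)
print(telemetry.current_time(),telemetry.current_tcp_pos(),telemetry.current_orientation(),telemetry.current_ft_force(),telemetry.current_moment())
for n in("top","scene"):
    p,d=eyes.grab_frame(n); cv2.imwrite(f"pics/{n}3.png",p)
    u=proj(n,[[.545,-.1,.07]])[0].astype(int)
    cv2.imwrite(f"pics/{n}3c.png",cv2.resize(p[u[1]-60:u[1]+60,u[0]-75:u[0]+75],None,fx=4,fy=4,interpolation=cv2.INTER_CUBIC))
    try: print(n,fit_lines(p,n,R))
    except Exception as e: print(n,repr(e))
    q0=R.copy(); q0[:2]=world([[0,-.03]],R,0)[0,:2]
    try:
        q,*x=fit_plate(white(p),n,q0); print(n,q,x, loc(q[None,:2],R))
    except Exception as e: print(n,repr(e))
```

```text
[ 0.56494065 -0.2325042   0.        ]
7.4667 [ 0.56550012 -0.23260348  0.07694395] [ 3.14079812e+00 -1.85755316e-03  1.47815086e-01] [ 3.25660462 -1.70083923  5.9460387 ] [-0.36266519 -0.63239174 -0.20287216]
top (array([ 0.54509951, -0.09998903,  0.14827486]), (np.float64(0.11100000000000003), np.float64(-0.11100000000000003)), 62, np.float64(0.0005371027721567728))
top [ 0.55140057 -0.12983932  0.11372148] [{(1, 0): np.float64(0.9), (-1, 0): np.float64(0.9), (0, 1): np.float64(0.0)}, 36, np.float64(0.0011560696203454135)] [[ 0.00185047 -0.03146263]]
scene (array([ 0.54424729, -0.09541639,  0.15125084]), (np.float64(0.10975000000000003), np.float64(-0.11000000000000003)), 106, np.float64(0.0010072166818616975))
scene [ 0.54913913 -0.12302976  0.14457056] [{(1, 0): np.float64(1.4), (-1, 0): np.float64(1.4), (0, 1): np.float64(0.0)}, 53, np.float64(0.0012004944927471485)] [[ 0.00062496 -0.02439281]]
```

View pics/scene3c.png

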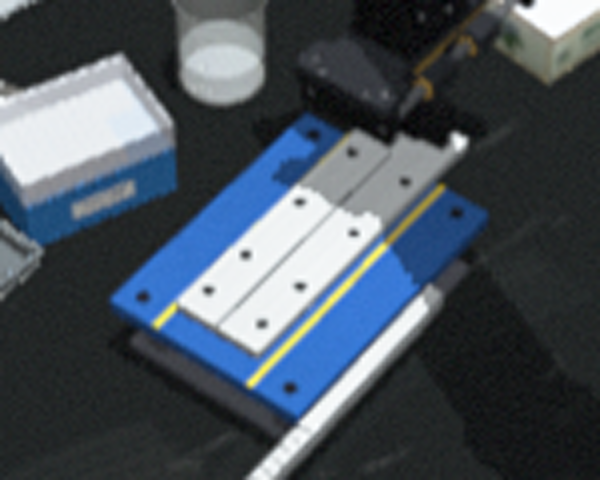

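View pics/top3c.png

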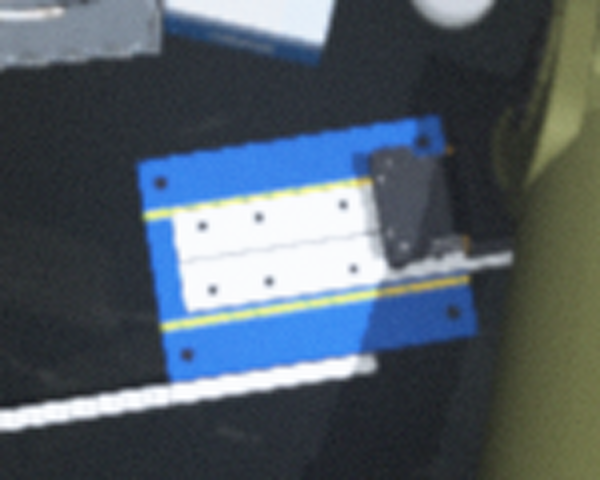

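```bash
cat >> fit.py <<'E'
def centre_line(im,cam,q,z=.07,lo=-.07,hi=.112):
    g=cv2.cvtColor(im,cv2.COLOR_BGR2GRAY).astype(np.float32); out=[]
    xs=np.arange(-.012,.012,.0005)
    for y in np.arange(lo,hi,.002):
        uv=proj(cam,world(np.c_[xs,np.full(len(xs),y)],q,z)).astype(np.float32)
        v=cv2.remap(g,uv[:,0].reshape(1,-1).copy(),uv[:,1].reshape(1,-1).copy(),cv2.INTER_CUBIC)[0]
        b=np.polyval(np.polyfit(xs,v,1),xs); w=np.clip(b-v,0,None); 
        k=np.argmax(w); s=slice(max(k-5,0),k+6)
        if w[k]>6: out.append((y,(w[s]*xs[s]).sum()/w[s].sum()))
    o=np.array(out); 
    r=least_squares(lambda a:a[0]+a[1]*o[:,0]-o[:,1],[0,0],loss="soft_l1",f_scale=.001)
    return r.x, len(o), np.median(abs(r.fun))  # offset at y=0, slope(dx/dy) ; yaw corr = -slope
def edges_dbg(im,cam,q):
    pass
E
python3 - <<'E'
from fit import *
for n,R,y0 in(("top",[.5451,-.1,.148],-.031),("scene",[.54425,-.0954,.1513],-.03)):
    im=cv2.imread(f"pics/{n}3.png"); R=np.array(R)
    q=R.copy(); q[:2]=world([[0,y0]],R,0)[0,:2]
    print(n,centre_line(im,n,q))
    # profile across x at several y (rest-aligned), min channel
    for y in (.06,.03,.0):
        xs=np.arange(-.05,.0501,.002); uv=proj(n,world(np.c_[xs,np.full(len(xs),y)],q,.07)).astype(np.float32)
        v=cv2.remap(im,uv[:,0].reshape(1,-1).copy(),uv[:,1].reshape(1,-1).copy(),cv2.INTER_LINEAR)[0][:,2]
        print(y,v.tolist())
E
```

```text
top (array([0.00012418, 0.03019605]), 84, np.float64(0.0009912499849505409))
0.06 [61, 77, 114, 172, 214, 207, 172, 135, 173, 215, 245, 244, 225, 184, 139, 151, 189, 234, 245, 249, 250, 250, 250, 249, 245, 238, 233, 243, 248, 250, 250, 250, 250, 250, 246, 225, 192, 154, 160, 189, 232, 245, 249, 248, 240, 205, 142, 91, 66, 60, 61]
0.03 [67, 80, 107, 166, 204, 214, 164, 160, 187, 239, 247, 250, 250, 250, 250, 250, 250, 250, 250, 250, 250, 250, 250, 250, 248, 243, 233, 239, 247, 250, 250, 250, 250, 250, 250, 250, 250, 250, 250, 250, 250, 249, 247, 234, 210, 178, 124, 84, 60, 62, 63]
0.0 [66, 71, 115, 165, 212, 214, 175, 150, 179, 221, 244, 245, 225, 186, 147, 167, 210, 242, 249, 250, 250, 250, 249, 247, 243, 230, 233, 241, 248, 250, 250, 250, 250, 248, 244, 220, 185, 152, 166, 202, 238, 247, 249, 247, 240, 197, 144, 83, 69, 62, 60]
scene (array([0.00198857, 0.00381531]), 91, np.float64(0.0001451505589154128))
0.06 [73, 139, 207, 226, 160, 93, 79, 116, 166, 214, 239, 242, 216, 164, 147, 143, 169, 204, 237, 239, 241, 240, 240, 240, 233, 213, 185, 201, 234, 241, 242, 242, 241, 241, 234, 207, 166, 131, 137, 171, 230, 238, 236, 213, 150, 85, 58, 52, 55, 56, 56]
0.03 [74, 130, 199, 217, 165, 104, 79, 121, 177, 225, 238, 242, 242, 242, 242, 243, 243, 241, 240, 240, 241, 241, 240, 240, 235, 212, 175, 201, 229, 242, 242, 241, 241, 241, 240, 240, 241, 241, 240, 240, 241, 240, 230, 202, 142, 81, 58, 51, 53, 53, 55]
0.0 [74, 137, 210, 233, 190, 116, 93, 122, 178, 224, 240, 236, 219, 183, 142, 135, 188, 236, 238, 240, 239, 239, 239, 239, 237, 219, 206, 217, 233, 241, 240, 240, 241, 240, 235, 209, 175, 144, 140, 170, 211, 240, 231, 192, 121, 74, 52, 52, 54, 54, 54]
```

```bash
cat > st.py <<'E'
from fit import *
def look(k,y0,lo=-.07):
    for n,R in(("top",[.54517,-.1006,.1475]),("scene",[.5444,-.0962,.1515])):
        im,d=eyes.grab_frame(n); cv2.imwrite(f"pics/{n}{k}.png",im); R=np.array(R)
        q=R.copy(); q[:2]=world([[0,y0]],R,0)[0,:2]
        c=centre_line(im,n,q,lo=lo); print(n,"line",c)
        q[:2]=world([[c[0][0],0]],q,0)[0,:2]; q[2]-=c[0][1] if n=="scene" else 0
        # front edge on top surface: scan in y at several x, saturation-agnostic blue->red channel
        es=[]
        for x in np.linspace(-.03,.03,25):
            ys=np.arange(.105,.14,.0005); uv=proj(n,world(np.c_[np.full(len(ys),x),ys],q,.07)).astype(np.float32)
            v=cv2.remap(im,uv[:,0].reshape(1,-1).copy(),uv[:,1].reshape(1,-1).copy(),cv2.INTER_LINEAR)[0][:,2].astype(float)
            hi=np.median(v[:16]); lo_=v[-16:].min(); es.append(ys[np.argmax(v<(hi+lo_)/2)])
        print(n,"front edge in rest y",y0+np.median(es), np.std(es))
    print(telemetry.current_time(),telemetry.current_tcp_pos(),telemetry.current_orientation(),telemetry.current_ft_force(),telemetry.current_moment())
def crop(k,c,w=75,h=60,f=4):
    for n in("top","scene"):
        p=cv2.imread(f"pics/{n}{k}.png"); u=proj(n,[c])[0].astype(int)
        cv2.imwrite(f"pics/{n}{k}c.png",cv2.resize(p[u[1]-h:u[1]+h,u[0]-w:u[0]+w],None,fx=f,fy=f,interpolation=cv2.INTER_CUBIC))
R=np.array([.5449,-.099,.149])
E
python3 - <<'E'
from st import *
g=world([[-.0018,-.125]],R,0)[0]
arm.line_to([g[0],g[1],.0762],feed=.03,ori=[np.pi,0,.153]); arm.sleep(.2)
look(4,-.02); crop(4,[.545,-.1,.07])
E
```

```text
top line (array([-0.00183326,  0.00115462]), 72, np.float64(0.0005477575713162131))
top front edge in rest y 0.1005 0.00024819347291981736
scene line (array([-0.0017633 ,  0.00068357]), 91, np.float64(0.00011094474739950446))
scene front edge in rest y 0.1 0.00031874754901018484
8.3583 [ 0.5613102  -0.22414643  0.07696555] [ 3.13983089e+00 -1.32920546e-04  1.51227098e-01] [ 2.27897192 -2.93515049  7.78309964] [-0.57360643 -0.31231117 -0.06994864]
```

View pics/top4c.png

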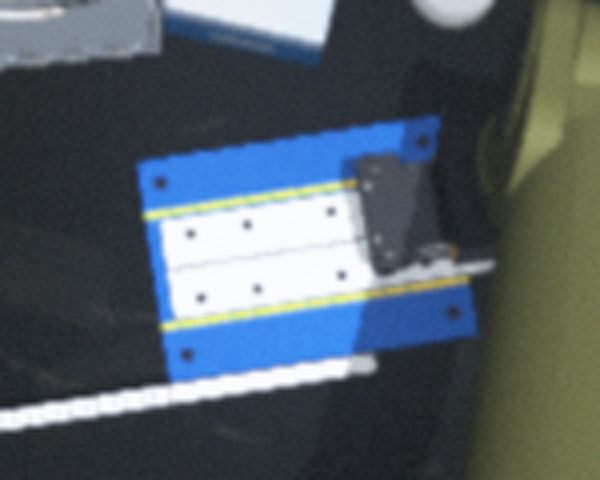

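View pics/scene4c.png

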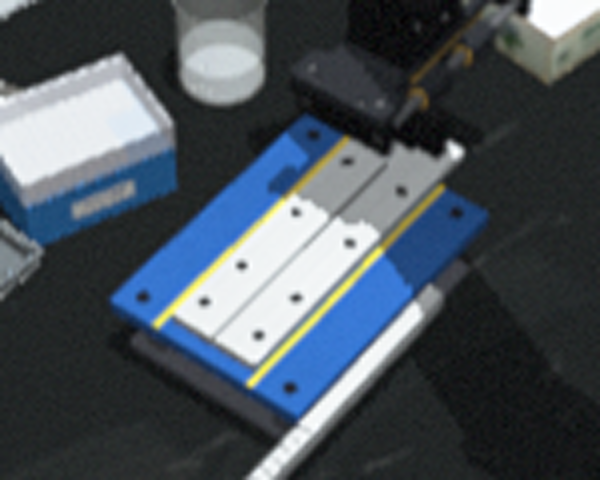

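Run:
```python
from st import *
for x,y in((0.0005,-.123),(-.0002,-.115)):
    g=world([[x,y]],R,0)[0]
    arm.line_to([g[0],g[1],.0762],feed=.03,ori=[np.pi,0,.1535])
arm.sleep(.3)
look(5,-.01); crop(5,[.545,-.1,.07])
```

```text
top line (array([-0.00166442,  0.00564634]), 75, np.float64(0.0005111300529911141))
top front edge in rest y 0.10950000000000001 0.00034409301068170537
scene line (array([-0.00074234, -0.00263376]), 91, np.float64(6.149777034605668e-05))
scene front edge in rest y 0.10900000000000001 0.00025768197453450274
9.425 [ 0.56080498 -0.21481015  0.07692754] [3.13914677e+00 1.00618956e-03 1.51435198e-01] [ 0.12354281 -4.61834149  8.59118037] [-0.81981639 -0.03911924 -0.06115709]
```

View pics/top5c.png

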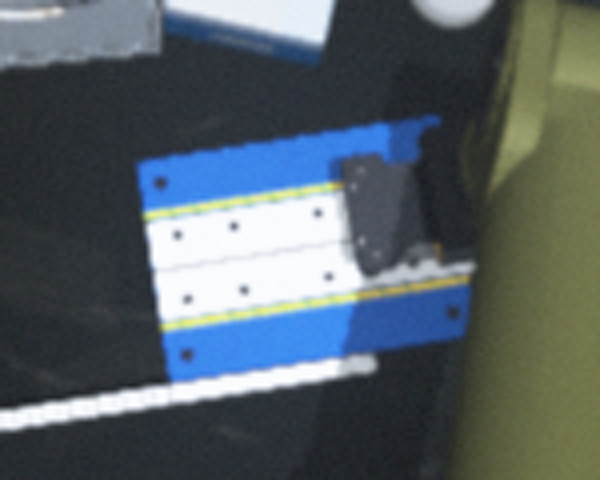

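Run:
```python
from st import *
for n,RR in(("top",[.54517,-.1006,.1475]),("scene",[.5444,-.0962,.1515])):
    im=cv2.imread(f"pics/{n}0.png"); rm=red(im); c=np.load(f"m_{n}_cursor_tip_0.npy").astype(np.uint8); rm&=cv2.dilate(c,np.ones((7,7)))>0
    L=loc(bp(n,pix(rm),.066),RR)*1e3; k=(L[:,0]>-75); print(n,L[k].mean(0),np.polyfit(L[k,0],L[k,1],1),L[:,0].max())
for x,y,z in((0.0008,-.105,.0757),(0.0008,-.06,.0752),(.0008,.02,.0752)):
    g=world([[x,y]],R,0)[0]
    arm.line_to([g[0],g[1],z],feed=.05,ori=[np.pi,0,.1525])
    print(telemetry.current_ft_force(),telemetry.current_moment(),telemetry.current_tcp_pos()[2],telemetry.current_opening())
arm.sleep(.3)
look(6,.125); crop(6,[.535,0.0,.07],w=85)
```

```text
top [-65.5866236  276.71739775] [3.99993588e-02 2.79340821e+02] -55.786951770765114
scene [-68.40123226 274.28277273] [-1.82623424e-03  2.74157856e+02] -61.31972919931738
[ 0.04877662 -4.82392954  9.72940268] [-0.84296842  0.03969561  0.0475843 ] 0.07692943609035367 0.013784400986593085
[ 1.87302197 -7.52718387 10.91150539] [-1.23570552 -0.08427807  0.0566103 ] 0.07692370441625584 0.013604103033736712
[ 2.10383952 -9.13409943 11.83885228] [-1.46900394 -0.15552351 -0.00613541] 0.07688283569820159 0.013495950009193097
top line (array([ 0.00081067, -0.00048641]), 75, np.float64(0.0005967540056460378))
top front edge in rest y 0.242 0.00035552777669262386
scene line (array([0.00145595, 0.00109268]), 91, np.float64(9.042138407205566e-05))
scene front edge in rest y 0.2415 0.0002727636339397174
12.975 [ 0.54312757 -0.08345518  0.07693309] [ 3.13600116e+00 -1.14914363e-03  1.49202016e-01] [ 0.90203071 -7.8989206  11.95631622] [-1.49038523 -0.14280214  0.04059862]
```

View pics/top6c.png

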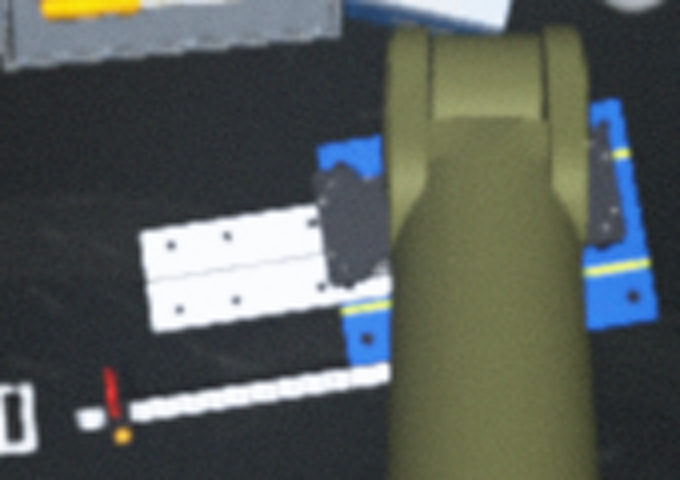

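View pics/scene6c.png

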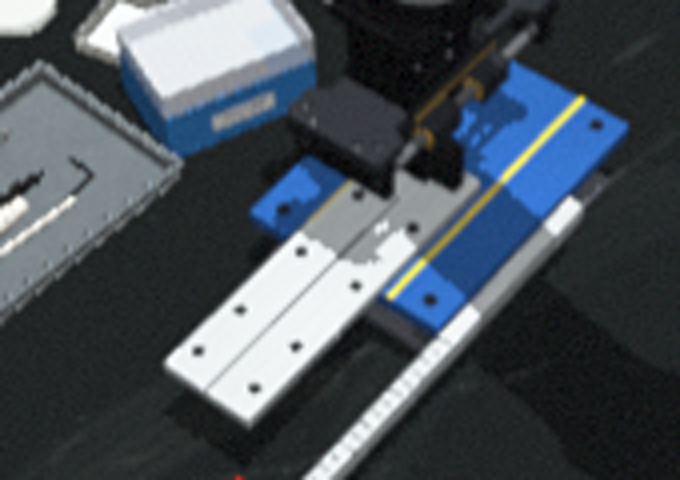

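Run:
```python
from st import *
for x,y,z in((0.,.05,.0750),):
    g=world([[x,y]],R,0)[0]
    arm.line_to([g[0],g[1],z],feed=.04,ori=[3.1455,0,.1525])
    print(telemetry.current_ft_force(),telemetry.current_moment(),telemetry.current_tcp_pos()[2],telemetry.current_opening())
arm.sleep(.3)
look(7,.155,lo=0); crop(7,[.52,0.1,.07],w=60,h=50,f=6)
for n,RR in(("top",[.54517,-.1006,.1475]),("scene",[.5444,-.0962,.1515])):
    im=cv2.imread(f"pics/{n}7.png"); rm=red(im); c=np.load(f"m_{n}_cursor_tip_0.npy").astype(np.uint8); rm&=cv2.dilate(c,np.ones((7,7)))>0
    L=loc(bp(n,pix(rm),.066),RR)*1e3; k=(L[:,0]>-75); print(n,L[k].mean(0),np.polyfit(L[k,0],L[k,1],1),L[:,0].max())
```

```text
[ 1.21778388 -7.94914403 13.16706996] [-1.67259086 -0.15846792  0.0560713 ] 0.07691719040540487 0.014067750597995227
top line (array([ 0.00034423, -0.0018994 ]), 56, np.float64(0.00041235376962052797))
top front edge in rest y 0.272 0.0003249615361854387
scene line (array([0.0006982 , 0.00229864]), 56, np.float64(0.00010340767510944629))
scene front edge in rest y 0.2715 0.00022449944320643669
14.275 [ 0.53817949 -0.05385095  0.07691305] [ 3.13961042e+00 -1.52640494e-03  1.49626565e-01] [ 2.06526699 -6.6755013  12.86443922] [-1.65438576e+00 -1.81703828e-01 -8.86295107e-04]
top [-65.33297803 276.93563195] [2.68899423e-03 2.77111312e+02] -55.786951770765114
scene [-68.40123226 274.28277273] [-1.82623424e-03  2.74157856e+02] -61.31972919931738
```

View pics/top7c.png

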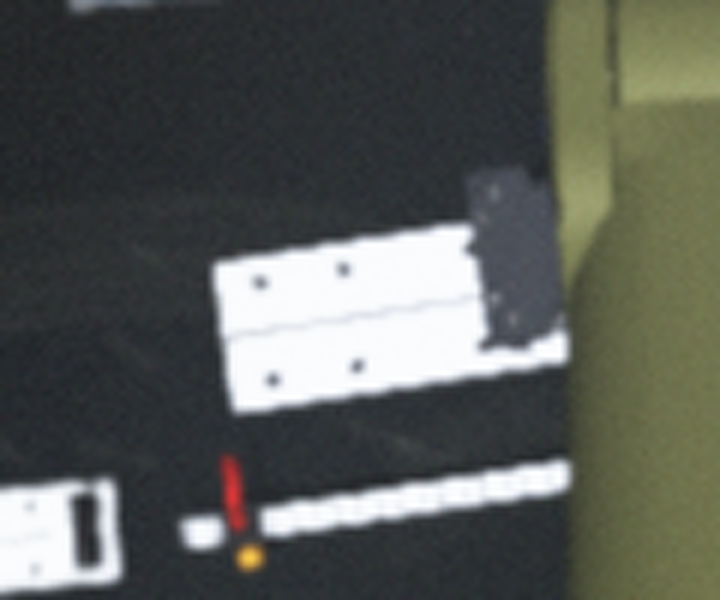

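View pics/scene7c.png

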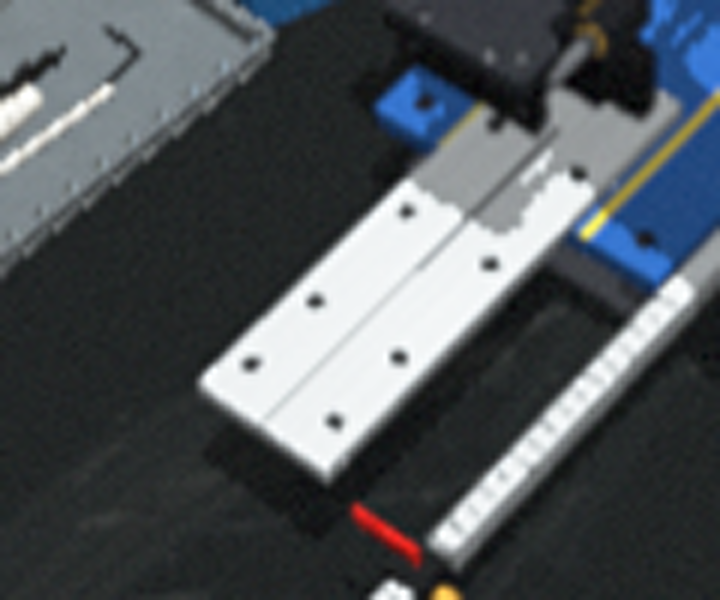

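Run:
```python
from st import *
for n,RR in(("top",[.54517,-.1006,.1475]),("scene",[.5444,-.0962,.1515])):
    im=cv2.imread(f"pics/{n}7.png"); RR=np.array(RR)
    q=RR.copy(); q[:2]=world([[0.0005,.152]],RR,0)[0,:2]
    g=im[...,2].astype(np.float32)
    def edge(P,D):
        t=np.arange(-.012,.016,.00025); uv=proj(n,world(P+t[:,None]*D,q,.07)).astype(np.float32)
        v=cv2.remap(g,uv[:,0].reshape(1,-1).copy(),uv[:,1].reshape(1,-1).copy(),cv2.INTER_LINEAR)[0]
        return t[np.argmax(v<(np.median(v[:12])+v[-20:].min())/2)],v
    for s in(1,-1): print(n,"side",s,np.median([edge(np.array([.035*s,y]),np.array([s,0.]))[0] for y in np.linspace(.02,.11,30)])*1e3)
    print(n,"front",np.median([edge(np.array([x,.12]),np.array([0,1.]))[0] for x in np.linspace(-.03,.03,30)])*1e3)
    print(edge(np.array([.01,.12]),np.array([0,1.]))[1][::4].astype(int))
    ty=[]
    h=hsv(im)
    for im0 in (im,cv2.imread(f"pics/{n}0.png")):
        rm=red(im0); L=loc(bp(n,pix(rm),.066),RR)*1e3; k=(abs(L[:,0]+65)<14)&(abs(L[:,1]-276)<12); print(n,k.sum(),L[k].mean(0),np.polyfit(L[k,0],L[k,1],1),L[k,0].max())
```

```text
top side 1 0.8750000000000112
top side -1 2.000000000000012
top front 1.0408340855860843e-14
[250 250 250 250 249 249 249 244 239 233 203 170 135 107  78  55  52  49
  47  47  48  47  47  47  47  48  48  47]
top 28 [-68.22077603 277.15345079] [-3.69091649e-02  2.74635479e+02] -55.786951770765114
top 29 [-68.31361757 276.98038281] [-2.72216077e-02  2.75120776e+02] -55.786951770765114
scene side 1 0.7500000000000111
scene side -1 2.2500000000000124
scene front -0.7499999999999902
[240 240 240 240 240 241 240 237 227 204 171 135 104  78  59  42  33  30
  28  27  29  30  28  26  29  31  30  29]
scene 29 [-66.61086875 274.15763152] [-1.01534645e-02  2.73481300e+02] -53.88082523085222
scene 29 [-66.61086875 274.15763152] [-1.01534645e-02  2.73481300e+02] -53.88082523085222
```

Run:
```python
from st import *
g=world([[-.0003,.0549]],R,0)[0]
arm.line_to([g[0],g[1],.0750],feed=.03,ori=[3.1455,0,.1525])
arm.sleep(.4)
look(8,.160,lo=0); crop(8,[.50,0.14,.07],w=40,h=35,f=8)
def dp(n,d,k=2):
    m=eyes.camera_model(n)
    return m
for n,RR in(("top",[.54517,-.1006,.1475]),("scene",[.5444,-.0962,.1515])):
    p,d=eyes.grab_frame(n); m=eyes.camera_model(n)
    def zat(uvs):
        uvs=np.atleast_2d(uvs); out=[]
        nn=cv2.undistortPoints(uvs.reshape(-1,1,2).astype(float),m["mtx"],m["D"]).reshape(-1,2)
        for (u,v),a in zip(uvs,nn):
            dd=d[int(round(v)),int(round(u))]
            if dd>0: out.append((m["R"].T@(np.r_[a,1]*dd-m["t"])))
        return np.array(out)
    RR=np.array(RR)
    for y in(.15,.19,.22,.25,.27):
        o=zat(proj(n,world([[x,y] for x in np.linspace(-.026,.026,20)],RR,.07))); print(n,"z at rest y",y,np.round(np.median(o[:,2])*1e3,1),len(o))
    rm=red(p); uv=pix(rm); L=loc(bp(n,uv,.066),RR); k=(abs(L[:,0]+.065)<.014)&(abs(L[:,1]-.276)<.012)
    o=zat(uv[k]); 
    if len(o): print("blade z",np.round(np.sort(o[:,2])*1e3,1),np.median(loc(o[o[:,2]>.055][:,:2],RR),0) if (o[:,2]>.055).any() else None)
    print("blade",L[k].mean(0))
```

```text
top line (array([4.41670585e-05, 1.07578969e-04]), 56, np.float64(0.0004633620298270347))
top front edge in rest y 0.277 0.00044000000000000034
scene line (array([0.00029516, 0.00188102]), 56, np.float64(0.00011715394926236023))
scene front edge in rest y 0.276 0.0002727636339397174
15.0917 [ 0.53717872 -0.04896778  0.07688223] [ 3.13977708e+00 -1.54360172e-03  1.49486138e-01] [ 0.88542374 -7.83699514 13.88989798] [-1.61719263 -0.15127726  0.00932273]
top z at rest y 0.15 188.8 20
top z at rest y 0.19 70.4 20
top z at rest y 0.22 69.0 20
top z at rest y 0.25 70.7 20
top z at rest y 0.27 69.4 20
blade z [-6.4 -5.6 -2.5 -2.3 -1.7 -1.3 -0.5 -0.  -0.   0.1  0.7  2.3 60.2 63.
 65.4 65.5 65.6 66.  67.2 68.1 68.1 68.7 69.3 69.5 69.8 70.1 70.9 71.1] [-0.06897864  0.27666791]
blade [-0.06822078  0.27715345]
scene z at rest y 0.15 69.6 19
scene z at rest y 0.19 69.3 20
scene z at rest y 0.22 68.6 20
scene z at rest y 0.25 70.5 20
scene z at rest y 0.27 70.0 20
blade z [-3.5 -2.4 -2.2 -2.1 -2.  -0.5  3.4 58.6 61.4 62.4 63.  64.8 65.6 65.7
 65.7 66.2 66.6 66.7 66.8 66.9 67.7 67.9 68.3 68.3 68.8 68.9 69.2 69.7
 71.6] [-0.06487787  0.27477725]
blade [-0.06661087  0.27415763]
```

View pics/top8c.png

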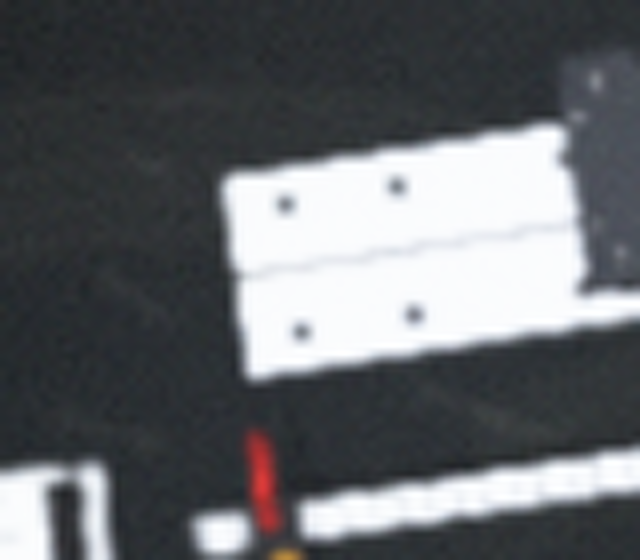

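View pics/scene8c.png

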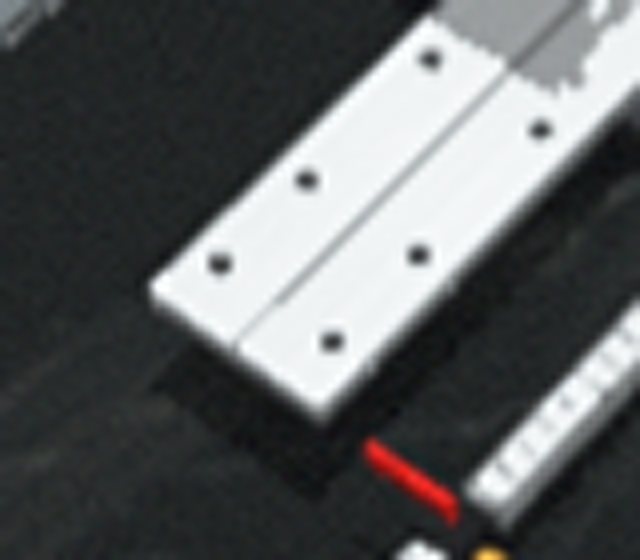

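Run:
```python
from st import *
print(telemetry.current_time(),telemetry.current_opening(),telemetry.current_tcp_pos(),np.abs(telemetry.current_qvel()).max())
job.hand_in()
```

```text
15.1917 0.013936940910784262 [ 0.53720124 -0.04898617  0.07690765] 0.0015366731942483651
the job is handed in; nothing more can be done
```

I pinched the black grip across its 14 mm and slid the plate square into the lane with its front end still on the rest. I then slid it out along the lane to the red pointer and handed in at 15.2 s, still gripping it and pressing down with about 14 N.

- **In the lane, before going out:** the plate was 0.7 to 1.7 mm off the lane middle. The scene camera had it within about 0.003 rad of parallel; the blurrier top camera gave 0.006 rad. I first overshot sideways by about 2 mm each way and corrected this while the plate was on the rest.
- **At the end:** the plate is within about 0.3 mm of the lane middle and within about 0.002 rad of parallel to it. Depth readings put its top at about 70 mm along the overhang, so it lies flat. The arm was still, with the grip open 13.9 mm.
- **Pointer level:** the two cameras disagree. The top one puts the front end about 0.7 mm short of the pointer and the scene one about 0.7 mm past it, so it is level to within about 1 mm.
- **Other things:** the pointer read the same place in the last pictures. The beaker and vial were not re-measured after the move, but the arm's path did not go near either.

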